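# Clamp a steel post in the cradle clamp, a quarter turn past touch

### The job

Lay the longer of the two loose steel posts in the groove of the cradle, under the clamp's pad and right up against the end stop. Then turn the clamp's knob clockwise until the pad just touches the post, tighten it a quarter of a turn more and let go; never overtighten it. Leave the shorter post, the lens mount and the bare post holder where they are.

Things in the scene. Friction and masses are not known exactly. Their poses are not given: they have to be found in the camera images.
- post: The longer loose post: plain bright steel rod, 100 mm long, 13 mm high and 12 mm across, 0.1 kg (varies). Lies on the table. Origin: middle of its underside; y along its length, z up. Both ends alike.
- short_post: The other loose post, same thickness but 75 mm long, lying on the table; not to be used and to be left where it is. Origin: middle of its underside, y along its length. The two posts may have swapped places.
- cradle: Dark grey metal base plate 140 (x) x 64 (y) x 10 mm, fixed to the table. Origin: centre of its underside; +x towards the end stop, z up. Groove along its middle line (y = 0): floor is the plate's top (z = 10 mm), two steel rails 4 mm high, 16 mm apart. A post that is home has its middle at x = +6, y = 0, underside z = 10 mm. Cap screw heads (top z = 15 mm) at x = +-55, y = +-24 mm.
- clamp: Dark steel clamp bracket fixed over the groove. Origin: on the knob's vertical axis at the top of the arm: cradle x = +32, y = 0, z = 48 mm; axes as the cradle's. Arm: x = -13 to 13 mm, from y = -18 mm to a column at y = 20 to 34 mm; nothing but the knob stands higher. Turning the knob clockwise drives a pad (17 mm across, does not rotate) down 18 mm a turn onto the post.
- knob (a joint): Knob angle, rad, growing clockwise from above (tightening); 0 to 1 at the start. Touch comes 1.2 to 3.4 rad later. Friction moment 0.3 N m, steady; at touch the moment on the tool changes by about 0.1 over some 10 degrees, then 0.04 N m per rad. (At rest friction may act either way: compare like readings.) Spring-backed pad: force on the post about 40 N just past touch, 62 N a quarter turn past.
- lens_mount: Bystander: a ring lens mount on a black post holder, 112 mm tall, standing loose left of the work. Origin: centre of its underside.
- bare_holder: Bystander: a black post holder without a post, 60 mm tall, 48 x 33 mm foot, standing loose between the posts and the cradle. Origin: centre of its underside.
- stop (a point): Middle of the end stop's face (cradle x = +56 mm, 16.5 mm over the table) that the post's end must meet. The stop is a steel block 34 mm wide, top 30 mm over the table. Axes as the cradle's.
- mouth (a point): Open end of the groove, at floor height (cradle x = -65 mm, z = 10 mm). The rails are parallel from cradle x = -50 mm on; from -65 to -50 mm they spread as a funnel. Axes as the cradle's.
- pad_guide (a point): Underside of the arm on the knob's axis, 36 mm over the table; the pad hangs below it. The pad's height at a given knob angle is unknown: it is screwed out on its stem by a different amount each time; at the start it hangs 3 to 9.5 mm above a post lying in the groove.
- knob_grip (a point): On the knob's vertical axis, at mid-height of its grip, 66 mm over the table. Knob: round, black, knurled, 38 mm across, grip 53 to 79 mm over the table; it does not rise or sink as it turns and stays where it is left.
There are look-alikes about, which are no part of the job. Leave any purple look-alike of the post alone.

How it is judged:
On the way, in this order (a step that is already met when the one before it is completed fails the run):
1. the post lies home in the groove against the end stop, the pad not yet on it (x of post in the frame of cradle between 0.003 and 0.009 m and y of post in the frame of cradle between -0.004 and 0.004 m and z of post in the frame of cradle between 0.006 and 0.013 m and angle between the y axis of post and the x axis of cradle, either way round below 0.07 rad and contact force between clamp and post below 0.5 N), for 0.2 s.
2. the pad touches the post, which is still home (x of post in the frame of cradle between 0.003 and 0.009 m and y of post in the frame of cradle between -0.004 and 0.004 m and z of post in the frame of cradle between 0.006 and 0.013 m and angle between the y axis of post and the x axis of cradle, either way round below 0.07 rad and contact force between clamp and post above 8 N), for 0.1 s.
At the end, for the whole second after the job is handed in: The longer post lies flat in the cradle's groove, its end within 3 mm of the end stop, along the groove within 4 degrees, and the pad is tightened on it a quarter of a turn past touch, to within 0.08 of a turn under and 0.1 over (pad force 55 to 71 N); knob and post are at rest (x of post in the frame of cradle between 0.003 and 0.009 m and y of post in the frame of cradle between -0.004 and 0.004 m and z of post in the frame of cradle between 0.006 and 0.013 m and angle between the y axis of post and the x axis of cradle, either way round below 0.07 rad and contact force between clamp and post between 55 and 71 N and velocity of joint knob between -0.05 and 0.05 rad/s and linear speed of post below 0.01 m/s).
It fails at once if the clamp is overtightened: pad force over 80 N (about 0.45 turn past touch) (contact force between clamp and post above 80 N).
It fails at once if the shorter post is moved by more than 20 mm (distance of short_post from where it was at the start of the episode above 0.02 m).
It fails at once if the lens mount is moved by more than 20 mm (distance of lens_mount from where it was at the start of the episode above 0.02 m).
It fails at once if the bare post holder is moved by more than 20 mm (distance of bare_holder from where it was at the start of the episode above 0.02 m).
It also fails if it takes over 72 s, if anything falls off the work surface, if the arm or the gripper's body presses on something with over 40 N, if the wrist force passes 120 N, or if a joint passes its speed limit or range.

### The arm

A 6-joint arm with a two-finger parallel gripper is mounted at the origin on a cart in front of the work surface, level with it; the furniture and walls round the work are solid. World frame = base frame: x ahead of the robot, y to its left, z up, the work surface at z = 0. Lengths are in m, angles in rad, forces in N, time in s.
With the tool pointing down it reaches from about 0.3 to 0.875 m from the base axis. Payload 6.4 kg.
Tool frame: the origin (TCP) lies at the very end of the fingers, on their centre line; the grasp point (between the pads) lies 19 mm behind it; z points along the fingers, y is the line along which they close (so a half turn about z gives the same grasp; the last joint's range is limited). The gripper opens to 85 mm and grips with 20 to 120 N. Pads are 22 mm wide; open, the fingers measure 114 mm over their backs; the gripper's body (76 mm by 85 mm) begins 54 mm behind the grasp point. The pads swing forward as they close: fully open they stand 13 mm farther back than shut.
Start: joints at [-1.519, 0.181, 1.607, -0, 1.354, -0.206], TCP at [0.147, -0.556, 0.231] pointing down, gripper open.
Joint ranges: [-2.99, 2.99], [-0.89, 2.07], [0.3, 2.58], [-1.14, 4.28], [0, 2.63], [-3.12, 3.12]. Speed limits (rad/s): [2.57, 2.57, 3.01, 3.14, 3.14, 3.14].

### API

Orientations are given as a unit quaternion [w, x, y, z].
In Python, from bench import * gives the robot as it stands. The module is installed in compiled form; this text tells all that it offers.
- The arm moves only by the tool arm_command, never from a script. Its arguments are lists of equal length, an entry for each row: "dp": the shift along the tool's x, y, z in units of 0.25 m (1.0 is 0.25 m), a list of three; "turn": the turn, a rotation vector about the tool's x, y, z in units of 30 degrees (1.0 is 30 degrees), a list of three; "jaw": the opening, from 0 (shut) to 1 (fully open). A call has 1 to 5 rows; each row is the pose to reach, as a shift and turn from the pose commanded when the call began, along the tool's axes at that moment; what a row does not reach only later rows make up. A row lasts 1/8 s, in which the tool goes at most 62.5 mm and 10.7 degrees, less where a joint would pass 70% of its speed; a pose out of reach is approached as far as the arm can. A call with a number of a shift or a turn outside -1 to 1 is refused whole. A call with a gripper value outside its range is refused whole. The fingers move at their own pace and stop on an object; the grip force is fixed at half the most. Time passes only in rows, so rows that repeat a pose let the fingers close. It gives the time, the measured TCP pose, the force, the opening and the grip force at its end, in the units of the state.
- get_obs(): the state, without advancing time (a new reading comes with each control period).
- camera(name): name is "side" or "top" or "wrist"; returns the picture (420x560x3 uint8, blue, green, red); there is no depth.
- get_calibration(name): a dict with "camera_matrix" (3x3 intrinsics, pixels), "R" (3x3) and "t" (3): a world point X has camera coordinates R X + t; the wrist camera has in their place "mount" (4x4, takes a point from camera to tool coordinates, whose origin is the TCP and whose axes are the flange's). Camera axes: x right, y down, z forward; pixel columns grow to the right and rows downward; lengths in m; the calibration is good to about 2 mm. A picture is of the moment at which its call begins: read the wrist's pose just before it. get_calibration takes no time and is no camera call.
- hand_in(): hands the job in; it is judged then, once.
The state is a dict: "time_s": time; "q": joint angles; "dq": joint speeds; "joint_efforts": joint torques, N m; "eef_pos": TCP position; "eef_rot": TCP orientation; "wrist_force": force on the tool from outside, world axes, zero at the start; "torque": the same for the moment, N m; "opening": opening from 0.0 (shut) to 1.0 (fully open); "grasp_force": force on a finger pad.
Only numpy, scipy, OpenCV 4.12 (cv2) and the standard library are available. Lean on these libraries where they do the work, as an engineer would, in place of code of your own. Each camera call takes 0.05 s, during which the arm holds its last target. There are 200 camera calls.

## Working session

There is one attempt and no reset: what is moved stays moved. The work goes in short steps, Python scripts to look and compute and a tool call to move; the robot and the scene stay as the last step left them, time stands still between calls to the robot, and variables do not carry over. Pictures are saved under pics/ and viewed, at most 10 in all, crops included, and the job is handed in when it is done.

Besides the shell and the picture viewer there is one more tool, called after "Call:" in YAML: its name, and indented under it one key for each argument. arm_command: Moves the arm, as the interface text tells. Its arguments: {"type":"object","properties":{"dp":{"type":"array"},"turn":{"type":"array"},"jaw":{"type":"array"}},"required":["dp","turn","jaw"]}

```bash
mkdir -p pics; python3 - <<'E'
from bench import *
import cv2
o=get_obs(); print(o)
for n in("top","side"):
    im=camera(n); cv2.imwrite(f"pics/{n}0.png",im)
    c=get_calibration(n); print(n,c)
print(get_calibration("wrist"))
E
```

```text
{'time_s': 0.0, 'q': array([-1.51927141e+00,  1.81549178e-01,  1.60800320e+00, -2.58508569e-05,
        1.35377705e+00, -2.06288213e-01]), 'dq': array([-0.00289712,  0.00107245, -0.00140312, -0.00115458,  0.00047746,
       -0.00198659]), 'joint_efforts': array([-9.82307756e-04, -4.44872081e+01, -3.51342273e+01, -4.14147462e-04,
        8.92579003e-03,  2.15061718e-06]), 'eef_pos': array([ 0.14659261, -0.55543568,  0.23038189]), 'eef_rot': array([-8.66763409e-04,  9.91702314e-01,  1.28552581e-01,  5.45480728e-05]), 'wrist_force': array([-0.52553942, -0.23020884, -0.10288842]), 'torque': array([-0.04014844,  0.03169623,  0.02330176]), 'grasp_force': 0.0, 'opening': 1.0018984600042355}
top {'camera_matrix': array([[503.70343025,   0.        , 276.63903235],
       [  0.        , 503.70343025, 209.38837785],
       [  0.        ,   0.        ,   1.        ]]), 'R': array([[-1.69721448e-02, -9.99853720e-01, -2.11752308e-03],
       [-9.91925831e-01,  1.71037002e-02, -1.25660694e-01],
       [ 1.25678530e-01, -3.23056648e-05, -9.92071019e-01]]), 't': array([-0.02399128,  0.52576155,  1.01
[... 215 characters left out ...]
0.1002574 , -0.02436768],
       [-0.07667527, -0.56024043, -0.82477364],
       [ 0.0690379 ,  0.8222403 , -0.56493775]]), 't': array([-0.52542801,  0.07364668,  1.10551005])}
{'camera_matrix': array([[378.20117704,   0.        , 280.91975884],
       [  0.        , 378.20117704, 213.41457046],
       [  0.        ,   0.        ,   1.        ]]), 'mount': array([[ 8.58876007e-05, -9.57058088e-01, -2.89896203e-01,
         7.35745356e-02],
       [ 9.99999471e-01,  3.79438397e-04, -9.56401045e-04,
         1.03139015e-03],
       [ 1.02532911e-03, -2.89895968e-01,  9.57057614e-01,
        -1.41948463e-01],
       [ 0.00000000e+00,  0.00000000e+00,  0.00000000e+00,
         1.00000000e+00]])}
```

View pics/top0.png

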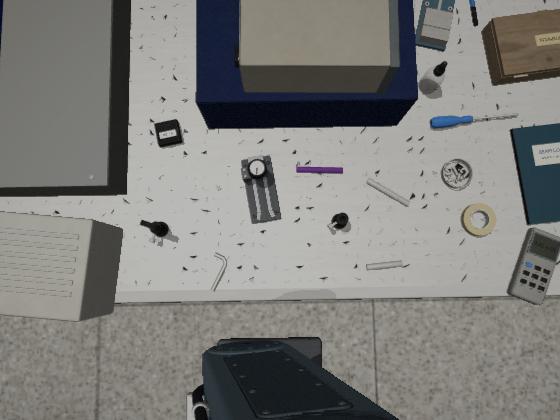

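View pics/side0.png

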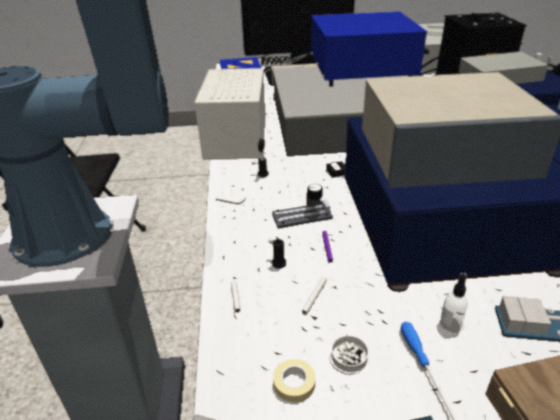

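The top view shows the cradle at about (262,190), with the stop end up and the clamp knob at (257,168). The longer post runs from (368,180) to (409,205) and the shorter from (367,267) to (403,264). The bare holder is at (340,222), the lens mount at (155,230) and the purple decoy at (320,170).

```bash
cat > h.py <<'E'
from bench import *
import cv2, numpy as np
from scipy.spatial.transform import Rotation as Ro
def pose():
    o=get_obs(); q=o['eef_rot']; return o['eef_pos'],Ro.from_quat([q[1],q[2],q[3],q[0]]).as_matrix(),o
def cam(n,p=None,R=None):
    c=get_calibration(n)
    if n!='wrist': return c['camera_matrix'],c['R'],c['t']
    m=c['mount']; Rc=R@m[:3,:3]; tc=R@m[:3,3]+p
    return c['camera_matrix'],Rc.T,-Rc.T@tc
def ray(C,uv,z):
    K,R,t=C; d=R.T@np.linalg.solve(K,[uv[0],uv[1],1.]); o=-R.T@t
    return o+d*(z-o[2])/d[2]
def proj(C,X):
    K,R,t=C; c=K@(R@np.asarray(X)+t); return c[:2]/c[2]
def move(target,yaw=None):
    "tool-down dp/turn (in command units) from present pose to target, y-axis of tool at heading yaw"
    p,R,o=pose(); print('dp',np.round(R.T@(np.array(target)-p)/0.25,3))
    if yaw is not None:
        y=np.array([np.cos(yaw),np.sin(yaw),0]); z=np.array([0,0,-1.]); best=None
        for s in(1,-1):
            G=np.c_[np.cross(s*y,z),s*y,z]; v=Ro.from_matrix(R.T@G).as_rotvec(degrees=True)
            print('turn',np.round(v/30,3))
E
python3 - <<'E'
from h import *
C=cam('top')
for n,uv,z in(("long a",(368,180),.01),("long b",(409,205),.01),("short a",(367,267),.01),("short b",(403,264),.01),("knob",(257,166),.079),("cr front l",(251,223),.01),("cr front r",(281,219),.01),("cr back l",(242,157),.01),("holder",(341,217),.06)):print(n,ray(C,uv,z).round(4))
p,R,o=pose();print(p,R.round(3))
im=cv2.imread('pics/top0.png')
a=cv2.resize(im[140:240,230:430],(800,400),interpolation=cv2.INTER_CUBIC)
cv2.imwrite('pics/c1.png',a)
E
```

```text
long a [ 0.5883 -0.2298  0.01  ]
long b [ 0.5328 -0.315   0.01  ]
short a [ 0.4032 -0.2204  0.01  ]
short b [ 0.4081 -0.2961  0.01  ]
knob [0.6081 0.005  0.079 ]
cr front l [0.5    0.0219 0.01  ]
cr front r [ 0.5075 -0.0419  0.01  ]
cr back l [0.6434 0.0398 0.01  ]
holder [ 0.5041 -0.163   0.06  ]
[ 0.14657119 -0.55548937  0.23046041] [[ 0.967  0.255 -0.   ]
 [ 0.255 -0.967  0.002]
 [ 0.    -0.002 -1.   ]]
```

View pics/c1.png

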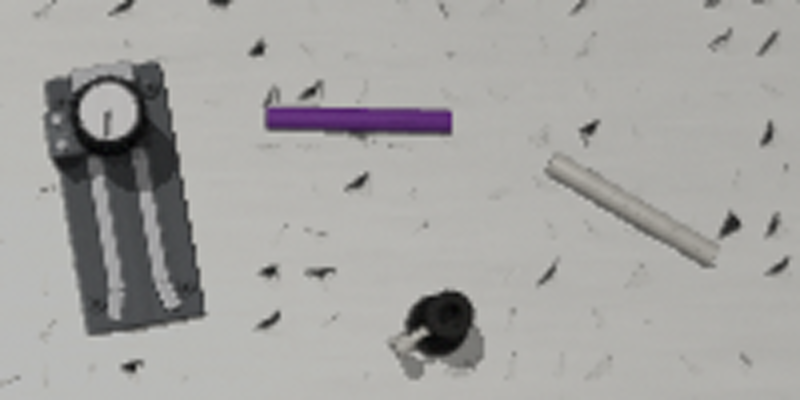

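The crop shows the long post from about (550,165) to (713,257), which is (367,181) to (408,204) in the full picture, or 100 mm. The cradle is tilted by about 7°, with its mouth towards the robot. I'll move above the long post to look with the wrist camera.

Call:
arm_command:
  dp:
    - [0.94,-0.33,0.1]
    - [0.94,-0.33,0.1]
    - [0.94,-0.33,0.1]
    - [0.94,-0.33,0.1]
    - [0.94,-0.33,0.1]
  turn:
    - [0,0,0]
    - [0,0,0]
    - [0,0,0]
    - [0,0,0]
    - [0,0,0]
  jaw: [1,1,1,1,1]

```text
time_s: 0.72
eef_pos: [0.3556, -0.4128, 0.2053]
eef_rot: [-0.001, 0.991, 0.132, 0.0]
wrist_force: [-1.4, -0.3, -0.3]
opening: 1.003
grasp_force: 0.0
```

Call:
arm_command:
  dp:
    - [0.94,-0.33,0.24]
    - [0.94,-0.33,0.24]
    - [0.94,-0.33,0.24]
    - [0.94,-0.33,0.24]
    - [0.94,-0.33,0.24]
  turn:
    - [0,0,-1.4]
    - [0,0,-1.4]
    - [0,0,-1.4]
    - [0,0,-1.4]
    - [0,0,-1.4]
  jaw: [1,1,1,1,1]

```text
out of range; nothing moved
```

Call:
arm_command:
  dp:
    - [0.94,-0.33,0.24]
    - [0.94,-0.33,0.24]
    - [0.94,-0.33,0.24]
    - [0.94,-0.33,0.24]
    - [0.94,-0.33,0.24]
  turn:
    - [0,0,-1]
    - [0,0,-1]
    - [0,0,-1]
    - [0,0,-1]
    - [0,0,-1]
  jaw: [1,1,1,1,1]

```text
time_s: 1.35
eef_pos: [0.5602, -0.2742, 0.1443]
eef_rot: [-0.001, 0.924, 0.383, -0.001]
wrist_force: [-0.2, -0.4, 0.1]
opening: 1.005
grasp_force: 0.0
```

Call:
arm_command:
  dp:
    - [0,0,0]
    - [0,0,0]
    - [0,0,0]
    - [0,0,0]
  turn:
    - [0,0,-0.4]
    - [0,0,-0.4]
    - [0,0,-0.4]
    - [0,0,-0.4]
  jaw: [1,1,1,1]

```text
time_s: 1.85
eef_pos: [0.5586, -0.2774, 0.1465]
eef_rot: [0.0, 0.881, 0.474, 0.0]
wrist_force: [0.1, 0.3, -0.1]
opening: 1.005
grasp_force: 0.0
```

```bash
python3 - <<'E'
from h import *
p,R,o=pose(); im=camera('wrist'); cv2.imwrite('pics/w1.png',im); np.savez('w1.npz',p=p,R=R)
C=cam('wrist',p,R); print(p,o['q'].round(3))
print(proj(C,[.5883,-.2298,.01]),proj(C,[.5328,-.315,.01]))
E
```

```text
[ 0.55858415 -0.27737876  0.14650765] [-0.651  0.37   1.551 -0.     1.221 -0.068]
[278.43663854 123.69826103] [279.39473998 254.82328471]
```

View pics/w1.png

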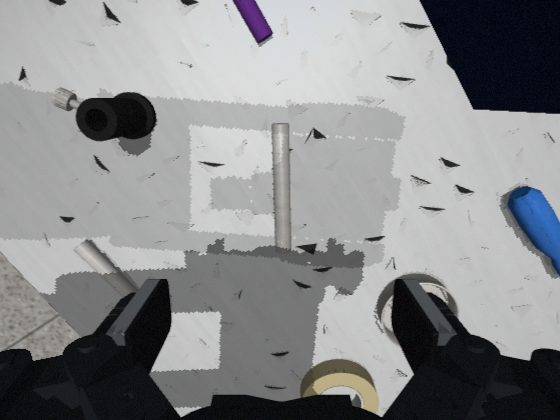

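The wrist view shows the post standing nearly vertical in the picture, from (281,124) to (283.5,250), 17 px wide. That agrees with the top view to about 3 px.

```bash
python3 - <<'E'
from h import *
d=np.load('w1.npz'); C=cam('wrist',d['p'],d['R'])
a=ray(C,(281,124),.009); b=ray(C,(283.7,250),.009); m=(a+b)/2; u=(a-b)/np.linalg.norm(a-b)
print(a,b,m,np.linalg.norm(a-b),np.degrees(np.arctan2(u[1],u[0])))
cr=ray(cam('top'),(266,221),.01)
g=m+u*-.025; g[2]=.0065
yaw=np.arctan2(u[1],u[0])-np.pi/2
print('g end b',g); move(g,yaw)
g2=m+u*.025; g2[2]=.0065;print('g end a',g2); move(g2,yaw)
E
```

```text
[ 0.58968574 -0.23104038  0.009     ] [ 0.53770525 -0.31378047  0.009     ] [ 0.5636955  -0.27241043  0.009     ] 0.09771332780537627 57.86139057199785
g end b [ 0.55039627 -0.29357952  0.0065    ]
dp [-0.073  0.008  0.56 ]
turn [ 0.     0.    -0.041]
turn [ 0.000e+00 -1.000e-03  5.959e+00]
g end a [ 0.57699473 -0.25124134  0.0065    ]
dp [0.127 0.004 0.56 ]
turn [ 0.     0.    -0.041]
turn [ 0.000e+00 -1.000e-03  5.959e+00]
```

Call:
arm_command:
  dp:
    - [-0.07,0.006,0.25]
    - [-0.073,0.006,0.5]
    - [-0.073,0.006,0.56]
    - [-0.073,0.006,0.56]
    - [-0.073,0.006,0.56]
  turn:
    - [0,0,-0.04]
    - [0,0,-0.04]
    - [0,0,-0.04]
    - [0,0,-0.04]
    - [0,0,-0.04]
  jaw: [1,0.8,0.6,0.6,0.5]

```text
time_s: 2.52
eef_pos: [0.5522, -0.294, 0.0092]
eef_rot: [0.002, 0.875, 0.485, 0.001]
wrist_force: [0.3, -1.0, 0.3]
opening: 0.499
grasp_force: 0.0
```

Call:
arm_command:
  dp:
    - [0,0,0]
    - [0,0,0]
    - [0,0,0]
    - [0,0,0]
    - [0,0,0]
  turn:
    - [0,0,0]
    - [0,0,0]
    - [0,0,0]
    - [0,0,0]
    - [0,0,0]
  jaw: [0.3,0,0,0,0]

```text
time_s: 3.15
eef_pos: [0.5514, -0.2934, 0.0084]
eef_rot: [0.001, 0.875, 0.485, 0.001]
wrist_force: [-1.2, 1.1, 7.0]
opening: 0.106
grasp_force: 58.7
```

Call:
arm_command:
  dp:
    - [0,0,0]
    - [0,0,0]
    - [0,0,0]
    - [0,0,0]
    - [0,0,0]
  turn:
    - [0,0,0]
    - [0,0,0]
    - [0,0,0]
    - [0,0,0]
    - [0,0,0]
  jaw: [0,0,0,0,0]

```text
time_s: 3.78
eef_pos: [0.5514, -0.2935, 0.0084]
eef_rot: [0.001, 0.875, 0.485, 0.001]
wrist_force: [-1.1, 0.4, 6.5]
opening: 0.098
grasp_force: 58.7
```

The grip is high on the round (the opening is only about 8 mm and the post is pressed down). I'll reopen and go lower.

Call:
arm_command:
  dp:
    - [0,0,0]
    - [0,0,0]
    - [0,0,0.01]
    - [0,0,0.01]
    - [0,0,0.01]
  turn:
    - [0,0,0]
    - [0,0,0]
    - [0,0,0]
    - [0,0,0]
    - [0,0,0]
  jaw: [0.4,0.4,0.4,0.4,0.4]

```text
time_s: 4.4
eef_pos: [0.5502, -0.2926, 0.0036]
eef_rot: [-0.0, 0.875, 0.485, -0.0]
wrist_force: [-0.0, 0.4, 0.3]
opening: 0.4
grasp_force: 0.0
```

```bash
python3 - <<'E'
from h import *
p,R,o=pose(); im=camera('wrist'); cv2.imwrite('pics/w2.png',im)
C=cam('wrist',p,R); print(p,o['wrist_force'],o['opening'])
E
```

```text
[ 0.55018491 -0.29264875  0.00358912] [-0.02234945  0.43243811  0.29249839] 0.4003326502958677
```

View pics/w2.png

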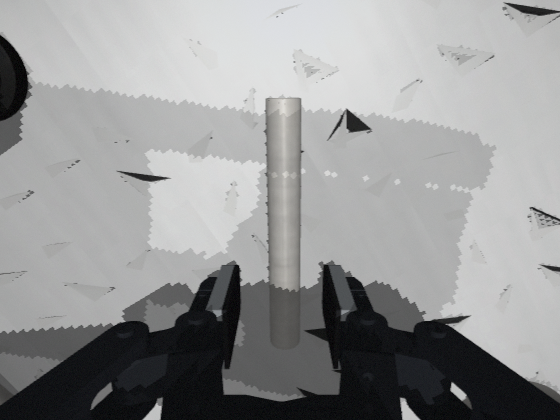

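The post lies between the open fingers, with its far end at (283,98) and its near end at (285,348). It has not moved, so I'll close.

Call:
arm_command:
  dp:
    - [0,0,0]
    - [0,0,0]
    - [0,0,0]
    - [0,0,0]
    - [0,0,0]
  turn:
    - [0,0,0]
    - [0,0,0]
    - [0,0,0]
    - [0,0,0]
    - [0,0,0]
  jaw: [0.2,0,0,0,0]

```text
time_s: 5.08
eef_pos: [0.5505, -0.2929, 0.004]
eef_rot: [0.0, 0.875, 0.485, 0.0]
wrist_force: [0.0, -0.1, 3.7]
opening: 0.11
grasp_force: 60.2
```

```bash
python3 - <<'E'
from h import *
p,R,o=pose(); print(p,o['wrist_force'],o['torque'],o['opening'],o['grasp_force'])
im=camera('wrist');cv2.imwrite('pics/w3.png',im)
C=cam('wrist',p,R)
C1=cam('top'); T=camera('top'); cv2.imwrite('pics/top3.png',T)
E
```

```text
[ 0.5504505  -0.29285033  0.00401039] [ 0.00977878 -0.14406182  3.65370397] [-0.02814896 -0.03043591 -0.01447107] 0.1103096762671751 60.226006507873535
```

Call:
arm_command:
  dp:
    - [0,0,-0.06]
    - [0,0,-0.2]
    - [0,0,-0.4]
    - [0,0,-0.4]
    - [0,0,-0.4]
  turn:
    - [0,0,0]
    - [0,0,0]
    - [0,0,0]
    - [0,0,0]
    - [0,0,0]
  jaw: [0,0,0,0,0]

```text
time_s: 5.8
eef_pos: [0.5499, -0.2924, 0.1038]
eef_rot: [-0.0, 0.875, 0.485, -0.0]
wrist_force: [-0.4, -0.1, -1.2]
opening: 0.112
grasp_force: 59.8
```

```bash
python3 - <<'E'
from h import *
p,R,o=pose(); print(p,o['wrist_force'],o['torque'],o['opening'],o['grasp_force'],o['q'].round(2))
im=camera('wrist');cv2.imwrite('pics/w4.png',im)
S=camera('side')
c=proj(cam('side'),p); x,y=map(int,c); print(c)
s=cv2.resize(S[y-60:y+60,x-80:x+80],(640,480),interpolation=cv2.INTER_CUBIC)
w=cv2.resize(im,(400,300)); 
out=np.zeros((480,800,3),np.uint8); out[:480,:400]=s[:,120:520]; out[:300,400:]=w; cv2.imwrite('pics/v4.png',out)
E
```

```text
[ 0.54992103 -0.2924091   0.1037854 ] [-0.43732359 -0.06309466 -1.17337986] [-0.09148486  0.01618399 -0.03363817] 0.11164288133049086 59.84125792980194 [-0.68  0.42  1.58 -0.    1.14 -0.12]
[309.88940536 265.00551812]
```

View pics/v4.png

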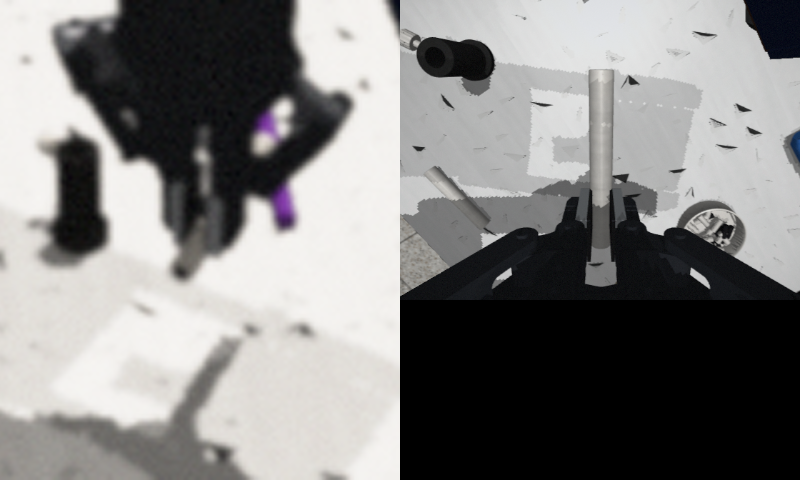

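```bash
python3 - <<'E'
from h import *
C=cam('wrist',np.zeros(3),np.eye(3))
for x,z in((.075,-.0025),(-.025,-.0025),(.075,-.009),(-.025,-.009)):print(x,z,proj(C,[x,0,z]).round(1))
out=np.zeros((420,480,3),np.uint8)
for i,n in enumerate(('w2','w3','w4')):
    im=cv2.imread(f'pics/{n}.png'); out[:,160*i:160*i+160]=im[:,203:363]
cv2.imwrite('pics/cmp.png',cv2.resize(out,(640,560)))
E
```

```text
0.075 -0.0025 [279.8  93.1]
-0.025 -0.0025 [280.  338.3]
0.075 -0.009 [279.7  92.8]
-0.025 -0.009 [279.9 347.9]
```

View pics/cmp.png

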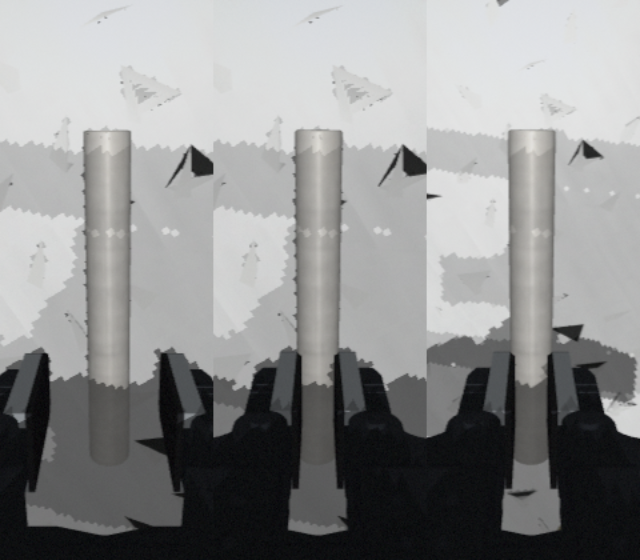

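All three pictures show the post ends at rows 97 and 348, so the grip is level and hasn't slipped. The post's middle is about 23.5 mm ahead of the TCP. Next I'll carry it beside the cradle and measure the cradle with the wrist camera.

Call:
arm_command:
  dp:
    - [0.1,-0.1,-0.15]
    - [0.7,-0.57,-0.15]
    - [0.7,-0.57,-0.15]
    - [0.7,-0.57,-0.15]
    - [0.7,-0.57,-0.15]
  turn:
    - [0,0,0.3]
    - [0,0,1]
    - [0,0,1]
    - [0,0,1]
    - [0,0,1]
  jaw: [0,0,0,0,0]

```text
time_s: 6.52
eef_pos: [0.5202, -0.0644, 0.1395]
eef_rot: [-0.002, 0.97, 0.244, -0.002]
wrist_force: [0.3, -0.6, -1.2]
opening: 0.113
grasp_force: 59.8
```

Call:
arm_command:
  dp:
    - [0,0,0]
    - [0,0,0]
    - [0,0,0]
    - [0,0,0]
    - [0,0,0]
  turn:
    - [0,0,0.7]
    - [0,0,0.7]
    - [0,0,0.7]
    - [0,0,0.7]
    - [0,0,0.7]
  jaw: [0,0,0,0,0]

```text
time_s: 7.15
eef_pos: [0.5221, -0.0691, 0.141]
eef_rot: [-0.0, 0.998, 0.062, -0.0]
wrist_force: [-0.4, -0.6, -0.6]
opening: 0.108
grasp_force: 59.8
```

```bash
python3 - <<'E'
from h import *
p,R,o=pose(); im=camera('wrist'); cv2.imwrite('pics/w5.png',im); np.savez('w5.npz',p=p,R=R)
print(p,R[:,1],o['opening'],o['q'].round(2))
E
```

```text
[ 0.52214429 -0.06906488  0.14099745] [ 1.22900403e-01 -9.92418991e-01 -1.93696377e-04] 0.10827306232883348 [-0.36  0.18  1.81 -0.    1.16  1.09]
```

View pics/w5.png

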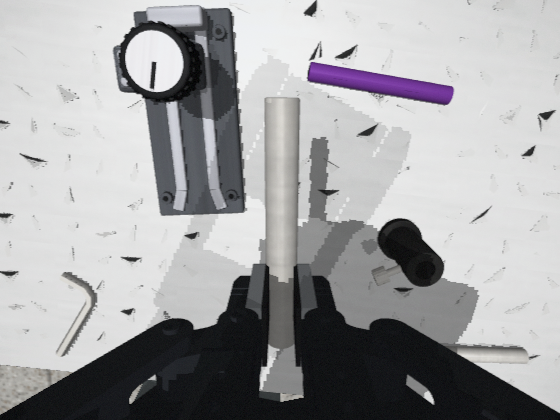

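The wrist view shows the cradle plate with front corners at about (162,216) and (245,211), the right edge going up to (230,10), and the knob top at (155,62). I'll fit the edges.

```bash
cat >> h.py <<'E'
def edge(im,C,lines,axis,z,sign):
    "subpixel strongest bright/dark step in grey along rows/cols -> world points on plane z"
    g=cv2.GaussianBlur(cv2.cvtColor(im,cv2.COLOR_BGR2GRAY),(3,3),0).astype(float); P=[]
    for l,lo,hi in lines:
        s=g[l,lo:hi] if axis==0 else g[lo:hi,l]
        d=np.gradient(s)*sign; i=int(np.argmax(d[1:-1]))+1
        a,b,c=d[i-1:i+2]; k=lo+i+(0.5*(a-c)/(a-2*b+c) if a-2*b+c else 0)
        P.append(ray(C,(k,l) if axis==0 else (l,k),z))
    P=np.array(P); 
    vx,vy,x,y=cv2.fitLine(P[:,:2].astype(np.float32),cv2.DIST_HUBER,0,1e-4,1e-4).ravel()
    r=(P[:,:2]-[x,y])@[-vy,vx]
    return np.array([x,y]),np.array([vx,vy]),r.std()
E
python3 - <<'E'
from h import *
d=np.load('w5.npz'); C=cam('wrist',d['p'],d['R']); im=cv2.imread('pics/w5.png')
L=edge(im,C,[(r,int(162-(216-r)*15/200)-9,int(162-(216-r)*15/200)+9) for r in range(115,208,3)],0,.01,-1)
Rt=edge(im,C,[(r,int(245-(211-r)*.075)-8,int(245-(211-r)*.075)+9) for r in range(40,205,3)],0,0.0,1)
F=edge(im,C,[(c,205,225) for c in range(170,240,3)],1,.01,1)
for n,e in(('L',L),('R',Rt),('F',F)):print(n,e,np.degrees(np.arctan2(e[1][1],e[1][0])))
th=np.mean([np.arctan2(*(e[1]*np.sign(e[1][0]))[::-1]) for e in(L,Rt)]); x=np.array([np.cos(th),np.sin(th)]); y=np.array([-x[1],x[0]])
print('width',(L[0]-Rt[0])@y, 'heading',np.degrees(th))
yc=(L[0]@y+Rt[0]@y)/2; o=x*(F[0]@x+.070)+y*yc; print('origin',o)
K=ray(C,(155,62),.079)[:2]; print('knob in cradle',(K-o)@x,(K-o)@y)
np.savez('cr.npz',o=o,x=x,y=y,th=th)
vis=im.copy()
for X in([-.07,-.032,.01],[-.07,.032,.01],[.07,-.032,.01],[-.04,.008,.014],[-.04,-.008,.014],[.056,0,.03],[.032,.019,.079],[.032,-.019,.079],[.051,0,.079]):
    w=np.r_[o+x*X[0]+y*X[1],X[2]]; q=proj(C,w); print(X,q.round(1))
# gray profile across rails at row ~160
g=cv2.cvtColor(im,cv2.COLOR_BGR2GRAY); print(g[160,155:245:1])
E
```

```text
L (array([0.5414715, 0.0260475], dtype=float32), array([0.9873266 , 0.15870158], dtype=float32), np.float64(4.969877299074379e-05)) 9.131539
R (array([ 0.57774097, -0.03258155], dtype=float32), array([0.9868075, 0.161898 ], dtype=float32), np.float64(0.00051985342829932)) 9.31708
F (array([ 0.5058162 , -0.01374483], dtype=float32), array([ 0.1592461 , -0.98723894], dtype=float32), np.float64(7.467036834196445e-05)) -80.83685
width 0.06368488 heading 9.224309
origin [ 0.5746354 -0.0008263]
knob in cradle 0.030922489669284986 2.3798803464210316e-06
[-0.07, -0.032, 0.01] [244.5 212.4]
[-0.07, 0.032, 0.01] [160.  215.4]
[0.07, -0.032, 0.01] [230.3   5. ]
[-0.04, 0.008, 0.014] [186.  176.2]
[-0.04, -0.008, 0.014] [208.1 175.4]
[0.056, 0, 0.03] [175.3  25.2]
[0.032, 0.019, 0.079] [117.1  61.2]
[0.032, -0.019, 0.079] [192.4  58.2]
[0.051, 0, 0.079] [149.5  17.8]
[ 94  90  91  91  90  90  91  91  91  91  90  87  90  92  90  88  89  96
 162 197 203 207 207 206 205 203 200 179 124  72  80  92  90  92  93  93
  93  94  96  94  94  92  88  92  91  88  90  89  89  93  94 153 195 205
 207 192 194 205 187 171 169 146  96  72  80  78  78  78  79  78  79  78
  78  79  82  81  80  80  82  83  81  81  79  72  60  45  74 102 109 178]
```

```bash
cat >> h.py <<'E'
def cpos(x,y,z):
    c=np.load('cr.npz'); return np.r_[c['o']+c['x']*x+c['y']*y,z]
def inc(p):
    c=np.load('cr.npz'); d=p[:2]-c['o']; return np.round(np.r_[d@c['x'],d@c['y'],p[2]]*1000,2)
TH=lambda: float(np.load('cr.npz')['th'])
E
python3 - <<'E'
from h import *
move(cpos(-.0655,.0008,.06),TH()-np.pi/2)
E
```

```text
dp [-0.02  -0.238  0.324]
turn [-0.     0.001 -0.073]
turn [1.000e-03 0.000e+00 5.927e+00]
```

Call:
arm_command:
  dp:
    - [-0.02,-0.238,0]
    - [-0.02,-0.238,0]
    - [-0.02,-0.238,0.2]
    - [-0.02,-0.238,0.32]
    - [-0.02,-0.238,0.32]
  turn:
    - [0,0,-0.073]
    - [0,0,-0.073]
    - [0,0,-0.073]
    - [0,0,-0.073]
    - [0,0,-0.073]
  jaw: [0,0,0,0,0]

```text
time_s: 7.82
eef_pos: [0.5081, -0.0103, 0.0591]
eef_rot: [-0.001, 0.997, 0.08, -0.003]
wrist_force: [-1.0, -0.4, -0.6]
opening: 0.108
grasp_force: 59.8
```

Call:
arm_command:
  dp:
    - [0,0,0]
    - [0,0,0]
  turn:
    - [0,0,0]
    - [0,0,0]
  jaw: [0,0]

```text
time_s: 8.07
eef_pos: [0.5116, -0.0108, 0.063]
eef_rot: [0.001, 0.997, 0.08, 0.002]
wrist_force: [0.6, 0.0, -0.9]
opening: 0.114
grasp_force: 59.8
```

```bash
python3 - <<'E'
from h import *
p,R,o=pose(); print(inc(p),o['wrist_force'],o['opening']); im=camera('wrist'); C=cam('wrist',p,R); cv2.imwrite('pics/w6.png',im)
move(cpos(-.0655,.0008,.0155),TH()-np.pi/2)
g=cv2.cvtColor(im,cv2.COLOR_BGR2GRAY)
for X in([-.07,-.032,.01],[-.07,.032,.01],[-.042,.008,.014],[-.042,-.008,.014]):
    print(X,proj(C,cpos(*X)).round(1))
# plate left/right edges around image vs post
cv2.imwrite('pics/w6c.png',cv2.resize(im[0:300,130:430],(600,600)))
E
```

```text
[-63.87   0.22  63.01] [ 0.57708893  0.0420061  -0.94569539] 0.11351177367201895
dp [-0.006 -0.002  0.189]
turn [ 0.002 -0.005 -0.002]
turn [-8.000e-03 -4.000e-03  5.998e+00]
[-0.07, -0.032, 0.01] [337.3 249.4]
[-0.07, 0.032, 0.01] [221.9 249.5]
[-0.042, 0.008, 0.014] [264.2 202.6]
[-0.042, -0.008, 0.014] [294.8 202.5]
```

View pics/w6c.png

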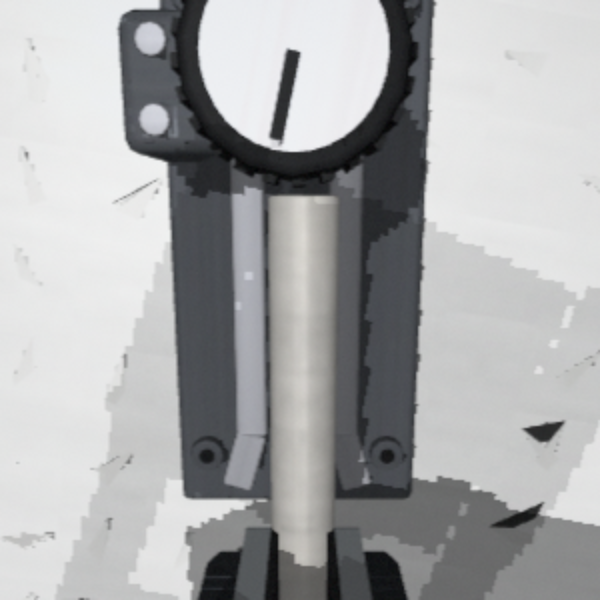

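The post lines up with the groove, its tip at crop (302,195), just short of the knob. The plate's front corners sit at crop (185,497) and (410,496), so the post needs about 1 mm to the left. I'll lower it.

Call:
arm_command:
  dp:
    - [0,-0.004,0.08]
    - [0,-0.004,0.16]
    - [0,-0.004,0.172]
    - [0,-0.004,0.172]
    - [0,-0.004,0.172]
  turn:
    - [0,0,0]
    - [0,0,0]
    - [0,0,0]
    - [0,0,0]
    - [0,0,0]
  jaw: [0,0,0,0,0]

```text
time_s: 8.75
eef_pos: [0.5108, -0.0096, 0.0194]
eef_rot: [0.0, 0.997, 0.08, 0.001]
wrist_force: [0.4, -0.3, -0.9]
opening: 0.11
grasp_force: 59.8
```

```bash
python3 - <<'E'
from h import *
p,R,o=pose(); print(inc(p),o['wrist_force'],o['torque'],o['opening']); move(cpos(-.0175,.001,.0155),TH()-np.pi/2)
E
```

```text
[-64.37   1.59  19.37] [ 0.40348648 -0.29565262 -0.89511923] [-0.02325205  0.03879062 -0.03261609] 0.10994103778612362
dp [0.187 0.002 0.016]
turn [ 0.002 -0.003 -0.002]
turn [-5.000e-03 -2.000e-03  5.998e+00]
```

Call:
arm_command:
  dp:
    - [0,0,0.016]
    - [0,0,0.016]
    - [0.03,0,0.016]
    - [0.06,0,0.016]
    - [0.08,0,0.016]
  turn:
    - [0,0,0]
    - [0,0,0]
    - [0,0,0]
    - [0,0,0]
    - [0,0,0]
  jaw: [0,0,0,0,0]

```text
time_s: 9.38
eef_pos: [0.5298, -0.0062, 0.0145]
eef_rot: [0.0, 0.997, 0.08, -0.0]
wrist_force: [-7.3, -2.0, 8.7]
opening: 0.113
grasp_force: 65.4
```

```bash
python3 - <<'E'
from h import *
p,R,o=pose(); print(inc(p),o['wrist_force'],o['torque'],o['opening']); move(cpos(-.0175,.001,.0155),TH()-np.pi/2)
E
```

```text
[-45.08   1.92  14.45] [-7.28677371 -2.03320785  8.7004768 ] [-0.21525401  1.09551119 -0.00199865] 0.11253461409438076
dp [ 0.11   0.004 -0.004]
turn [-0.     0.002 -0.002]
turn [2.000e-03 0.000e+00 5.998e+00]
```

Call:
arm_command:
  dp:
    - [0,0.002,-0.008]
    - [0.03,0.003,-0.008]
    - [0.06,0.003,-0.008]
    - [0.09,0.003,-0.008]
    - [0.09,0.003,-0.008]
  turn:
    - [0,0,0]
    - [0,0,0]
    - [0,0,0]
    - [0,0,0]
    - [0,0,0]
  jaw: [0,0,0,0,0]

```text
time_s: 10.0
eef_pos: [0.5528, -0.0033, 0.0163]
eef_rot: [0.0, 0.997, 0.08, 0.0]
wrist_force: [-1.2, 0.3, -1.0]
opening: 0.113
grasp_force: 59.9
```

```bash
python3 - <<'E'
from h import *
p,R,o=pose(); print(inc(p),o['wrist_force'],o['torque'],o['opening']); move(cpos(-.0175,.001,.0155),TH()-np.pi/2)
E
```

```text
[-21.97   1.09  16.31] [-1.15978291  0.34189053 -0.96478765] [-0.02888278  0.0533318  -0.01539639] 0.11349688078441172
dp [0.018 0.    0.003]
turn [ 0.    -0.001 -0.002]
turn [-2.000e-03 -1.000e-03  5.998e+00]
```

Call:
arm_command:
  dp:
    - [0.01,0,0.003]
    - [0.018,0,0.003]
    - [0.026,0,0.003]
    - [0.03,0,0.003]
    - [0.03,0,0.003]
  turn:
    - [0,0,0]
    - [0,0,0]
    - [0,0,0]
    - [0,0,0]
    - [0,0,0]
  jaw: [0,0,0,0,0]

```text
time_s: 10.62
eef_pos: [0.5557, -0.0023, 0.0146]
eef_rot: [-0.0, 0.997, 0.08, -0.004]
wrist_force: [-11.5, -3.3, 5.2]
opening: 0.113
grasp_force: 61.7
```

```bash
python3 - <<'E'
from h import *
p,R,o=pose(); print(inc(p),o['wrist_force'],o['torque'],o['opening']); im=camera('wrist'); cv2.imwrite('pics/w7.png',im)
C=cam('wrist',p,R); print([proj(C,cpos(-.044,0,z)).round(1) for z in(.012,.0165,.023)])
print(proj(C,cpos(-.07,.032,.01)),proj(C,cpos(-.07,-.032,.01)))
E
```

```text
[-18.9    1.55  14.55] [-11.47999798  -3.25628323   5.22472197] [-0.55863101  1.75769828 -0.09788148] 0.11259155117457276
[array([282.4, 332.4]), array([282.4, 338.6]), array([282.4, 348.2])]
[213.92788602 377.62369803] [350.86115768 377.77650063]
```

View pics/w7.png

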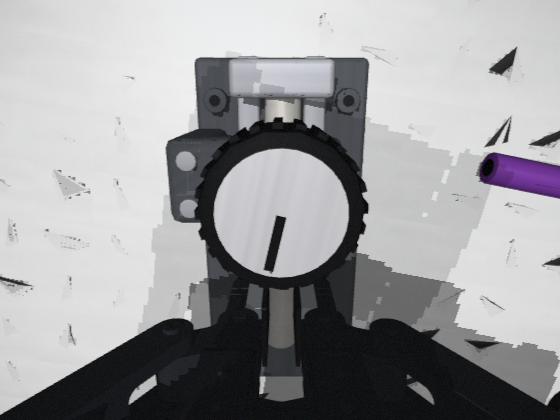

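The post now meets the stop: its bright end touches the stop face at (282,98) beyond the knob, and the wrist feels 11 N of resistance. I'll release it and rise.

Call:
arm_command:
  dp:
    - [0,0,0]
    - [0,0,0]
    - [0,0,0]
    - [0,0,-0.004]
    - [0,0,-0.004]
  turn:
    - [0,0,0]
    - [0,0,0]
    - [0,0,0]
    - [0,0,0]
    - [0,0,0]
  jaw: [0.2,0.3,0.3,0.3,0.3]

```text
time_s: 11.3
eef_pos: [0.5596, -0.0021, 0.0167]
eef_rot: [0.0, 0.997, 0.08, 0.0]
wrist_force: [0.4, 0.7, 0.6]
opening: 0.307
grasp_force: 0.0
```

```bash
python3 - <<'E'
from h import *
p,R,o=pose(); print(inc(p),o['wrist_force'],o['opening'],o['q'].round(3)); im=camera('wrist'); cv2.imwrite('pics/w8.png',im)
C=cam('wrist',p,R); g=cv2.cvtColor(im,cv2.COLOR_BGR2GRAY)
print('stop face top',proj(C,cpos(.056,0,.03)),'post end top',proj(C,cpos(.056,0,.023)),'near end',proj(C,cpos(-.044,0,.0165)))
c=int(proj(C,cpos(.056,0,.023))[0]); print(g[80:125,c]); print(g[290:400,c])
E
```

```text
[-15.04   1.13  16.7 ] [0.43159735 0.69099882 0.59191204] 0.30705437800605667 [-0.216  0.435  1.774  0.     0.932  1.195]
stop face top [281.30600348 107.20758049] post end top [281.30560258 106.78511345] near end [281.45802673 343.4537878 ]
[211 210 208 206 204 205 202 199 200 199 199 199 199 200 200 200 201 202
 197 168 164 165 164 163 152 137 127 119 106  79  97 109 127 214 211 212
 210 209 209 211 211 211 211 211 212]
[ 23  25  22  23  21  19  28  66  98  98  96  97  99  97  97  97  99  99
 100 100  99 100 100 100  99 101 101 101  99  99  97  99  99  98  99  98
 100 101 101  99 100  97  98  98  99  99  98  97  97  98  98  98  99 101
  97  98  96  97  98 100  97 101 122  53  54  51  53  54  52  52  53  50
  51  52  51  53  52  53  54  52  53  51  53  50  53  52  52  52  54  51
  66 102 103 103 102 101  99 102 102 102 102 102 101 100 101 101 101 102
 102 102]
```

```bash
python3 - <<'E'
from h import *
G=lambda n:cv2.cvtColor(cv2.imread(f'pics/{n}.png'),cv2.COLOR_BGR2GRAY)
print('w4 end',G('w4')[88:112,282]); print('w7',G('w7')[80:120,282]); print('w7 near',G('w7')[285:400,282])
print('w8'); print(G('w8')[94:118,262:302:3])
S=camera('side');C=cam('side'); cv2.imwrite('pics/s8.png',S)
for n,X in(('stop top L',(.056,.017,.03)),('stop top R',(.056,-.017,.03)),('post far top',(.056,0,.023)),('post near top',(-.044,0,.023)),('front',(-.07,-.032,.01))):print(n,proj(C,cpos(*X)).round(1))
E
```

```text
w4 end [228 228 228 229 228 227 228 227 225 177 210 224 225 221 219 218 217 220
 221 222 223 223 224 221]
w7 [200 201 200 202 201 201 198 167 167 165 163 162 150 139 128 120 108  81
  90 110 127 215 213 212 212 210 212 211 211 214 214 213 213 212 213 214
 209  97  92  89]
w7 near [ 23  20  22  20  35  99  99  99  99  98  98  98  97  96  99 102 100 101
 102 101 102 101 102 103 103 102 102 102 101 103 100  99  99  98  99 100
 100 101 102 102 100  98  99  99 101 101 100  99  97  99 100  98 101  99
  99  98  98  99  99  99  98  97  94  73  54  54  54  52  52  52  54  52
  51  52  53  51  50  51  54  51  53  52  52  52  54  52  53  52  51  55
  53  79 104 104 103 103 102 102 103 104 101 103 103 103 103 103 101 103
 103 104 104 102 104 102 103]
w8
[[205 188 172 173 202 201 201 200 199 197 198 199 196 194]
 [201 187 171 188 201 203 201 200 197 196 198 199 197 195]
 [171 185 171 190 200 201 202 200 200 198 196 198 195 195]
 [171 173 173 188 200 201 199 201 200 199 199 197 196 196]
 [172 170 170 169 168 197 196 198 200 198 196 195 196 194]
 [171 170 170 169 167 167 167 196 195 195 195 196 194
[... 493 characters left out ...]
05 104 106 106 105 107 105 105 104 105 121]
 [ 73  76  76  78  80  80  78  77  80  78  79  78  76  75]
 [ 41  85 102  96  98 100  98  97  95  93  91  95  72  51]
 [ 41  88 165 108 111 109 106 104  98  95  96 136  74  53]
 [ 39  89 166 178 187 162 125 107  98  95  95 136  90  53]
 [ 42  88 165 177 186 203 211 117 108  97  93 138  91  52]
 [ 43  86 165 177 186 205 212 194 176 105  92 137  91  55]
 [ 40  90 165 175 186 203 211 194 175 167 101 137  87  60]
 [ 40 125 163 175 185 204 210 195 175 166 154 136  85  58]
 [ 39 138 164 175 187 205 210 195 175 166 154 138  84  61]]
stop top L [321.7 199.3]
stop top R [326.2 206.7]
post far top [323.9 205.3]
post near top [284.6 212.2]
front [277.6 226. ]
```

The dark line at row 109 runs the whole width of the stop and the post starts right under it, so there is no gap. I'll rise above the knob and check the clearance to the navy box.

Call:
arm_command:
  dp:
    - [0,0,-0.15]
    - [0,0,-0.4]
    - [0.05,0,-0.45]
    - [0.186,0,-0.45]
    - [0.186,0,-0.45]
  turn:
    - [0,0,0]
    - [0,0,0]
    - [0,0,0]
    - [0,0,0]
    - [0,0,0]
  jaw: [0.3,0.5,0.9,0.9,0.9]

```text
time_s: 12.02
eef_pos: [0.607, 0.0053, 0.1295]
eef_rot: [0.0, 0.997, 0.08, 0.001]
wrist_force: [-0.3, 0.2, -1.0]
opening: 0.9
grasp_force: 0.0
```

```bash
python3 - <<'E'
from h import *
p,R,o=pose(); print(inc(p),o['wrist_force'],o['opening'],o['q'].round(3))
C=cam('top'); im=cv2.imread('pics/top0.png').astype(int)
for c in(230,250,260,270,300):
    navy=(im[:,c,0]-im[:,c,2]>25)&(im[:,c,0]<120); r=np.where(navy[60:150])[0]+60; print(c,r.min(),r.max(),ray(C,(c,r.max()),0).round(3))
d=np.load('w1.npz'); print(ray(cam('wrist',d['p'],d['R']),(470,108),0))
E
```

```text
[ 32.89   0.91 129.55] [-0.33494825  0.18217319 -1.01107139] 0.9003120999494565 [-0.187  0.355  1.609  0.     1.176  1.224]
230 60 101 [0.773 0.066 0.   ]
250 93 100 [0.774 0.022 0.   ]
260 93 100 [ 0.774 -0.     0.   ]
270 93 100 [ 0.773 -0.022  0.   ]
300 93 100 [ 0.772 -0.089  0.   ]
[ 0.71220705 -0.29817784  0.        ]
```

Call:
arm_command:
  dp:
    - [0,0,0]
    - [0,0,0]
    - [0,0,0]
  turn:
    - [0,0,-0.35]
    - [0,0,-0.7]
    - [0,0,-1]
  jaw: [0.9,0.9,0.9]

```text
time_s: 12.4
eef_pos: [0.604, 0.0053, 0.1283]
eef_rot: [-0.0, 0.941, 0.338, -0.001]
wrist_force: [-0.2, 0.5, -0.1]
opening: 0.901
grasp_force: 0.0
```

Call:
arm_command:
  dp:
    - [0,0,0]
    - [0,0,0]
    - [0,0,0]
  turn:
    - [0,0,-0.35]
    - [0,0,-0.7]
    - [0,0,-1]
  jaw: [0.9,0.9,0.9]

```text
time_s: 12.78
eef_pos: [0.604, 0.0053, 0.1283]
eef_rot: [-0.001, 0.822, 0.57, -0.001]
wrist_force: [-0.8, 0.4, -0.6]
opening: 0.898
grasp_force: 0.0
```

Call:
arm_command:
  dp:
    - [0,0,0]
    - [0,0,0]
    - [0,0,0]
  turn:
    - [0,0,-0.35]
    - [0,0,-0.7]
    - [0,0,-1]
  jaw: [0.9,0.9,0.9]

```text
time_s: 13.15
eef_pos: [0.604, 0.0053, 0.1283]
eef_rot: [-0.001, 0.646, 0.763, -0.001]
wrist_force: [0.2, 0.4, 0.7]
opening: 0.9
grasp_force: 0.0
```

Call:
arm_command:
  dp:
    - [0,0,0]
    - [0,0,0]
    - [0,0,0]
  turn:
    - [0,0,-0.35]
    - [0,0,-0.7]
    - [0,0,-1]
  jaw: [0.9,0.9,0.9]

```text
time_s: 13.52
eef_pos: [0.604, 0.0053, 0.1283]
eef_rot: [-0.001, 0.427, 0.904, -0.0]
wrist_force: [0.4, -0.1, -0.2]
opening: 0.903
grasp_force: 0.0
```

Call:
arm_command:
  dp:
    - [0,0,0]
    - [0,0,0]
    - [0,0,0]
  turn:
    - [0,0,-0.35]
    - [0,0,-0.7]
    - [0,0,-1]
  jaw: [0.9,0.9,0.9]

```text
time_s: 13.9
eef_pos: [0.604, 0.0053, 0.1284]
eef_rot: [-0.001, 0.178, 0.984, -0.0]
wrist_force: [0.4, -0.0, 0.3]
opening: 0.901
grasp_force: 0.0
```

Call:
arm_command:
  dp:
    - [0,0,0]
    - [0,0,0]
    - [0,0,0]
  turn:
    - [0,0,-0.35]
    - [0,0,-0.7]
    - [0,0,-1]
  jaw: [0.9,0.9,0.9]

```text
time_s: 14.28
eef_pos: [0.604, 0.0053, 0.1283]
eef_rot: [-0.001, -0.083, 0.997, 0.0]
wrist_force: [0.3, -0.8, -0.4]
opening: 0.898
grasp_force: 0.0
```

Call:
arm_command:
  dp:
    - [0,0,0]
    - [0,0,0]
    - [0,0,0]
  turn:
    - [0,0,-0.35]
    - [0,0,-0.7]
    - [0,0,-1]
  jaw: [0.9,0.9,0.9]

```text
time_s: 14.65
eef_pos: [0.604, 0.0053, 0.1283]
eef_rot: [-0.001, -0.338, 0.941, 0.0]
wrist_force: [0.1, 0.1, -0.8]
opening: 0.903
grasp_force: 0.0
```

Call:
arm_command:
  dp:
    - [0,0,0]
    - [0,0,0]
    - [0,0,0]
    - [0,0,0]
  turn:
    - [0,0,-0.35]
    - [0,0,-0.7]
    - [0,0,-0.8]
    - [0,0,-0.8]
  jaw: [0.9,0.9,0.9,0.9]

```text
time_s: 15.15
eef_pos: [0.6043, 0.0053, 0.1285]
eef_rot: [-0.001, -0.523, 0.852, 0.0]
wrist_force: [0.5, 0.3, 0.1]
opening: 0.899
grasp_force: 0.0
```

```bash
python3 - <<'E'
from h import *
p,R,o=pose(); print(inc(p),R.round(3),o['wrist_force'],o['torque'],o['opening'],o['q'].round(3))
im=camera('wrist'); C=cam('wrist',p,R); cv2.imwrite('pics/w9.png',im)
g=cv2.cvtColor(im,cv2.COLOR_BGR2GRAY); k=proj(C,cpos(.032,.001,.079)); print('pred',k)
m=cv2.inRange(g,140,255)
for c in cv2.findContours(m,cv2.RETR_LIST,cv2.CHAIN_APPROX_NONE)[0]:
    if len(c)<60: continue
    e=cv2.fitEllipse(cv2.convexHull(c)); 
    if np.hypot(*(np.array(e[0])-k))<25: print(e,inc(ray(C,e[0],.079)))
move(cpos(.032,.001,.052))
E
```

```text
[ 30.24   1.31 128.48] [[-0.452 -0.892 -0.002]
 [-0.892  0.452  0.   ]
 [ 0.     0.001 -1.   ]] [0.52969162 0.31053513 0.12471798] [0.01217887 0.01208611 0.05937479] 0.8991204421651574 [-0.187  0.353  1.614 -0.     1.177 -2.86 ]
pred [278.38904605 244.37071776]
((278.9599304199219, 242.5043487548828), (49.59939193725586, 53.40047073364258), 90.13594818115234) [31.11  0.31 79.  ]
dp [-0.003 -0.006  0.306]
```

Call:
arm_command:
  dp:
    - [0.001,-0.005,0.1]
    - [0.001,-0.005,0.24]
    - [0.001,-0.005,0.312]
    - [0.001,-0.005,0.312]
    - [0.001,-0.005,0.312]
  turn:
    - [0,0,0]
    - [0,0,0]
    - [0,0,0]
    - [0,0,0]
    - [0,0,0]
  jaw: [0.9,0.9,0.9,0.8,0.7]

```text
time_s: 15.82
eef_pos: [0.6071, 0.0044, 0.0522]
eef_rot: [0.001, -0.524, 0.852, -0.001]
wrist_force: [1.0, 0.1, 0.5]
opening: 0.699
grasp_force: 0.0
```

Call:
arm_command:
  dp:
    - [0,0,0]
    - [0,0,0]
    - [0,0,0]
    - [0,0,0]
    - [0,0,0]
  turn:
    - [0,0,0]
    - [0,0,0]
    - [0,0,0]
    - [0,0,0]
    - [0,0,0]
  jaw: [0.5,0.3,0.2,0.2,0.2]

```text
time_s: 16.45
eef_pos: [0.6055, 0.0052, 0.0525]
eef_rot: [-0.001, -0.524, 0.852, 0.001]
wrist_force: [-7.4, 2.5, 10.1]
opening: 0.412
grasp_force: 59.5
```

```bash
python3 - <<'E'
from h import *
p,R,o=pose(); print(inc(p),o['wrist_force'],o['torque'],o['opening'],o['grasp_force'],o['q'].round(3))
E
```

```text
[31.44  1.05 52.54] [-7.36545856  2.53849512 10.05787104] [ 0.44196214  1.19483093 -0.07176183] 0.4117009589277809 59.465723633766174 [-1.870e-01  4.600e-01  1.643e+00  1.000e-03  1.041e+00 -2.861e+00]
```

The knob is gripped. I'll relieve the side load and begin turning clockwise in equal steps, reading the moment the same way each time.

Call:
arm_command:
  dp:
    - [0,0.006,-0.008]
    - [0,0.006,-0.008]
  turn:
    - [0,0,0]
    - [0,0,0]
  jaw: [0.2,0.2]

```text
time_s: 16.7
eef_pos: [0.6053, 0.0053, 0.0528]
eef_rot: [0.001, -0.524, 0.852, -0.0]
wrist_force: [4.3, 1.7, -8.9]
opening: 0.414
grasp_force: 62.5
```

Call:
arm_command:
  dp:
    - [0,0,0]
    - [0,0,0]
    - [0,0,0]
    - [0,0,0]
    - [0,0,0]
  turn:
    - [0,0,0.133]
    - [0,0,0.267]
    - [0,0,0.4]
    - [0,0,0.533]
    - [0,0,0.667]
  jaw: [0.2,0.2,0.2,0.2,0.2]

```text
time_s: 17.32
eef_pos: [0.6053, 0.0054, 0.0528]
eef_rot: [0.0, -0.367, 0.93, -0.0]
wrist_force: [3.3, 1.7, -7.9]
opening: 0.414
grasp_force: 62.5
```

```bash
cat > rd.py <<'E'
from h import *
p,R,o=pose()
print('yaw',np.degrees(np.arctan2(R[1,1],R[0,1])).round(2),'Mz',o['torque'].round(3),'j6',o['joint_efforts'][5].round(3),'F',o['wrist_force'].round(1),'pos',inc(p),'q6',o['q'][5].round(3),'open',round(o['opening'],3),'t',o['time_s'])
E
python3 rd.py
```

```text
yaw 133.05 Mz [ 0.126 -0.617  0.301] j6 -0.465 F [ 3.3  1.7 -7.9] pos [31.22  1.21 52.77] q6 -2.509 open 0.414 t 17.325
```

Call:
arm_command:
  dp:
    - [0,-0.001,0.003]
    - [0,-0.001,0.003]
    - [0,-0.001,0.003]
    - [0,-0.001,0.003]
    - [0,-0.001,0.003]
  turn:
    - [0,0,0.133]
    - [0,0,0.267]
    - [0,0,0.4]
    - [0,0,0.533]
    - [0,0,0.667]
  jaw: [0.2,0.2,0.2,0.2,0.2]

```text
time_s: 17.95
eef_pos: [0.6052, 0.0055, 0.0527]
eef_rot: [0.0, -0.2, 0.98, 0.0]
wrist_force: [-0.3, 2.1, -1.3]
opening: 0.411
grasp_force: 63.3
```

```bash
python3 rd.py
```

```text
yaw 113.05 Mz [ 0.307 -0.035  0.287] j6 -0.463 F [-0.3  2.1 -1.3] pos [31.18  1.3  52.7 ] q6 -2.16 open 0.411 t 17.95
```

Call:
arm_command:
  dp:
    - [0,0,0]
    - [0,0,0]
    - [0,0,0]
    - [0,0,0]
    - [0,0,0]
  turn:
    - [0,0,0.133]
    - [0,0,0.267]
    - [0,0,0.4]
    - [0,0,0.533]
    - [0,0,0.667]
  jaw: [0.2,0.2,0.2,0.2,0.2]

```text
time_s: 18.58
eef_pos: [0.6052, 0.0056, 0.0527]
eef_rot: [-0.0, -0.027, 1.0, 0.0]
wrist_force: [0.6, 2.5, -1.8]
opening: 0.414
grasp_force: 63.2
```

```bash
python3 rd.py
```

```text
yaw 93.04 Mz [ 0.413 -0.012  0.276] j6 -0.463 F [ 0.6  2.5 -1.8] pos [31.16  1.42 52.7 ] q6 -1.811 open 0.414 t 18.575
```

Call:
arm_command:
  dp:
    - [0,0,0]
    - [0,0,0]
    - [0,0,0]
    - [0,0,0]
    - [0,0,0]
  turn:
    - [0,0,0.133]
    - [0,0,0.267]
    - [0,0,0.4]
    - [0,0,0.533]
    - [0,0,0.667]
  jaw: [0.2,0.2,0.2,0.2,0.2]

```text
time_s: 19.2
eef_pos: [0.6052, 0.0057, 0.0527]
eef_rot: [-0.0, 0.148, 0.989, 0.0]
wrist_force: [0.7, 3.4, -1.6]
opening: 0.414
grasp_force: 63.2
```

```bash
python3 rd.py
```

```text
yaw 73.03 Mz [ 0.433 -0.093  0.267] j6 -0.463 F [ 0.7  3.4 -1.6] pos [31.17  1.55 52.7 ] q6 -1.462 open 0.414 t 19.2
```

Call:
arm_command:
  dp:
    - [0,0,0]
    - [0,0,0]
    - [0,0,0]
    - [0,0,0]
    - [0,0,0]
  turn:
    - [0,0,0.133]
    - [0,0,0.267]
    - [0,0,0.4]
    - [0,0,0.533]
    - [0,0,0.667]
  jaw: [0.2,0.2,0.2,0.2,0.2]

```text
time_s: 19.82
eef_pos: [0.6052, 0.0058, 0.0527]
eef_rot: [-0.0, 0.317, 0.948, 0.0]
wrist_force: [0.8, 4.4, -2.1]
opening: 0.411
grasp_force: 63.2
```

```bash
python3 rd.py
```

```text
yaw 53.02 Mz [ 0.544 -0.034  0.304] j6 -0.463 F [ 0.8  4.4 -2.1] pos [31.22  1.69 52.68] q6 -1.113 open 0.411 t 19.825
```

Call:
arm_command:
  dp:
    - [0,0,0]
    - [0,0,0]
    - [0,0,0]
    - [0,0,0]
    - [0,0,0]
  turn:
    - [0,0,0.133]
    - [0,0,0.267]
    - [0,0,0.4]
    - [0,0,0.533]
    - [0,0,0.667]
  jaw: [0.2,0.2,0.2,0.2,0.2]

```text
time_s: 20.45
eef_pos: [0.6053, 0.0059, 0.0527]
eef_rot: [-0.0, 0.477, 0.879, 0.001]
wrist_force: [0.6, 4.2, -1.6]
opening: 0.417
grasp_force: 63.2
```

```bash
python3 rd.py
```

```text
yaw 33.01 Mz [ 0.627 -0.112  0.315] j6 -0.463 F [ 0.6  4.2 -1.6] pos [31.32  1.76 52.68] q6 -0.764 open 0.417 t 20.45
```

Call:
arm_command:
  dp:
    - [0,0,0]
    - [0,0,0]
    - [0,0,0]
    - [0,0,0]
    - [0,0,0]
  turn:
    - [0,0,0.133]
    - [0,0,0.267]
    - [0,0,0.4]
    - [0,0,0.533]
    - [0,0,0.667]
  jaw: [0.2,0.2,0.2,0.2,0.2]

```text
time_s: 21.08
eef_pos: [0.6054, 0.006, 0.0527]
eef_rot: [-0.0, 0.623, 0.783, 0.001]
wrist_force: [1.2, 4.8, -2.2]
opening: 0.409
grasp_force: 63.1
```

```bash
python3 rd.py
```

```text
yaw 13.0 Mz [ 0.641 -0.134  0.366] j6 -0.463 F [ 1.2  4.8 -2.2] pos [31.49  1.81 52.71] q6 -0.414 open 0.409 t 21.075
```

Call:
arm_command:
  dp:
    - [0,0,0]
    - [0,0,0]
    - [0,0,0]
  turn:
    - [0,0,0.133]
    - [0,0,0.267]
    - [0,0,0.4]
  jaw: [0.2,0.2,0.2]

```text
time_s: 21.45
eef_pos: [0.6055, 0.006, 0.0527]
eef_rot: [-0.0, 0.701, 0.713, 0.001]
wrist_force: [1.6, 3.6, -3.3]
opening: 0.415
grasp_force: 63.1
```

```bash
python3 rd.py
```

```text
yaw 1.0 Mz [ 0.741 -0.158  0.266] j6 -0.453 F [ 1.6  3.6 -3.3] pos [31.57  1.78 52.71] q6 -0.205 open 0.415 t 21.45
```

Call:
arm_command:
  dp:
    - [0,0,0]
    - [0,0,0]
    - [0,0,0]
  turn:
    - [0,0,0.133]
    - [0,0,0.267]
    - [0,0,0.4]
  jaw: [0.2,0.2,0.2]

```text
time_s: 21.82
eef_pos: [0.6056, 0.006, 0.0527]
eef_rot: [-0.0, 0.772, 0.636, 0.001]
wrist_force: [2.0, 5.1, -3.3]
opening: 0.415
grasp_force: 63.2
```

```bash
python3 rd.py
```

```text
yaw -10.98 Mz [ 0.705 -0.244  0.383] j6 -0.327 F [ 2.   5.1 -3.3] pos [31.63  1.8  52.71] q6 0.004 open 0.415 t 21.825
```

Call:
arm_command:
  dp:
    - [0,0,0]
    - [0,0,0]
    - [0,0,0]
  turn:
    - [0,0,0.133]
    - [0,0,0.267]
    - [0,0,0.4]
  jaw: [0.2,0.2,0.2]

```text
time_s: 22.2
eef_pos: [0.6057, 0.006, 0.0527]
eef_rot: [-0.0, 0.834, 0.552, 0.001]
wrist_force: [3.0, 4.7, -3.2]
opening: 0.412
grasp_force: 63.2
```

```bash
python3 rd.py
```

```text
yaw -22.99 Mz [ 0.765 -0.303  0.456] j6 -0.32 F [ 3.   4.7 -3.2] pos [31.71  1.73 52.71] q6 0.214 open 0.412 t 22.2
```

Call:
arm_command:
  dp:
    - [0,0,0]
    - [0,0,0]
    - [0,0,0]
  turn:
    - [0,0,0.133]
    - [0,0,0.267]
    - [0,0,0.4]
  jaw: [0.2,0.2,0.2]

```text
time_s: 22.58
eef_pos: [0.6057, 0.006, 0.0527]
eef_rot: [-0.0, 0.887, 0.462, 0.001]
wrist_force: [2.8, 4.9, -3.9]
opening: 0.416
grasp_force: 63.1
```

```bash
python3 rd.py
```

```text
yaw -34.98 Mz [ 0.772 -0.35   0.419] j6 -0.312 F [ 2.8  4.9 -3.9] pos [31.8   1.73 52.73] q6 0.423 open 0.416 t 22.575
```

Touch shows clearly near yaw +2°: the moment steps by about 0.13 N m and then climbs at 0.04 N m per rad. A quarter turn past touch is about −90°, so I need 56° more.

Call:
arm_command:
  dp:
    - [0,0,0]
    - [0,0,0]
    - [0,0,0]
    - [0,0,0]
    - [0,0,0]
  turn:
    - [0,0,0.133]
    - [0,0,0.267]
    - [0,0,0.4]
    - [0,0,0.6]
    - [0,0,0.8]
  jaw: [0.2,0.2,0.2,0.2,0.2]

```text
time_s: 23.2
eef_pos: [0.6059, 0.0058, 0.0527]
eef_rot: [-0.0, 0.964, 0.267, 0.001]
wrist_force: [3.2, 3.5, -3.9]
opening: 0.412
grasp_force: 63.0
```

```bash
python3 rd.py
```

```text
yaw -59.05 Mz [ 0.681 -0.482  0.449] j6 -0.673 F [ 3.2  3.5 -3.9] pos [31.91  1.56 52.74] q6 0.843 open 0.412 t 23.2
```

Call:
arm_command:
  dp:
    - [0,0,0]
    - [0,0,0]
    - [0,0,0]
    - [0,0,0]
    - [0,0,0]
  turn:
    - [0,0,0.133]
    - [0,0,0.267]
    - [0,0,0.4]
    - [0,0,0.533]
    - [0,0,0.667]
  jaw: [0.2,0.2,0.2,0.2,0.2]

```text
time_s: 23.82
eef_pos: [0.6059, 0.0057, 0.0527]
eef_rot: [-0.0, 0.995, 0.096, 0.001]
wrist_force: [2.6, 3.5, -4.2]
opening: 0.413
grasp_force: 62.9
```

```bash
python3 rd.py
```

```text
yaw -78.99 Mz [ 0.674 -0.489  0.471] j6 -0.293 F [ 2.6  3.5 -4.2] pos [31.92  1.48 52.7 ] q6 1.191 open 0.413 t 23.825
```

Call:
arm_command:
  dp:
    - [0,0,0]
    - [0,0,0]
    - [0,0,0]
    - [0,0,0]
    - [0,0,0]
  turn:
    - [0,0,0.133]
    - [0,0,0.267]
    - [0,0,0.4]
    - [0,0,0.48]
    - [0,0,0.48]
  jaw: [0.2,0.2,0.2,0.2,0.2]

```text
time_s: 24.45
eef_pos: [0.6059, 0.0056, 0.0527]
eef_rot: [-0.0, 1.0, -0.029, 0.001]
wrist_force: [4.1, 3.5, -4.1]
opening: 0.411
grasp_force: 63.2
```

```bash
python3 rd.py
```

```text
yaw -93.29 Mz [ 0.687 -0.623  0.009] j6 0.255 F [ 4.1  3.5 -4.1] pos [31.93  1.35 52.71] q6 1.441 open 0.411 t 24.45
```

Call:
arm_command:
  dp:
    - [0,0,0]
    - [0,0,0]
    - [0,0,0]
    - [0,0,0]
    - [0,0,0]
  turn:
    - [0,0,0]
    - [0,0,0]
    - [0,0,0]
    - [0,0,0]
    - [0,0,0]
  jaw: [0.5,0.7,0.9,0.9,0.9]

```text
time_s: 25.08
eef_pos: [0.6052, 0.0049, 0.0524]
eef_rot: [0.0, 1.0, -0.029, 0.0]
wrist_force: [-0.7, 0.2, 0.4]
opening: 0.902
grasp_force: 0.0
```

Call:
arm_command:
  dp:
    - [0,0,-0.05]
    - [0,0,-0.2]
    - [0,0,-0.35]
    - [0,0,-0.35]
    - [0,0,-0.35]
  turn:
    - [0,0,0]
    - [0,0,0]
    - [0,0,0]
    - [0,0,0]
    - [0,0,0]
  jaw: [0.9,0.9,0.9,0.9,0.9]

```text
time_s: 25.7
eef_pos: [0.605, 0.005, 0.1399]
eef_rot: [0.0, 1.0, -0.029, 0.0]
wrist_force: [-0.0, 0.2, -0.4]
opening: 0.903
grasp_force: 0.0
```

```bash
python3 rd.py; python3 - <<'E'
from h import *
p,R,o=pose(); im=camera('wrist'); cv2.imwrite('pics/w10.png',im); C=cam('wrist',p,R); g=cv2.cvtColor(im,cv2.COLOR_BGR2GRAY)
def mark(n,C):
    im=cv2.imread(f'pics/{n}.png'); g=cv2.cvtColor(im,cv2.COLOR_BGR2GRAY); k=proj(C,cpos(.031,.0003,.079))
    best=None; g2=np.zeros_like(g); cv2.circle(g2,tuple(int(v) for v in k),18,255,-1)
    ys,xs=np.where((g<110)&(g2>0)); pts=np.c_[xs,ys].astype(np.float32); c=pts.mean(0)
    W=np.array([ray(C,q,.079)[:2] for q in pts]); v=np.linalg.svd(W-W.mean(0))[2][0]; k2=ray(C,k,.079)[:2]
    # orient away from the centre
    v=v*np.sign(v@(W.mean(0)-k2)); return len(pts),np.degrees(np.arctan2(v[1],v[0])),(W.mean(0)-k2)*1000
print('mark end',mark('w10',C))
d=np.load('w5.npz'); print('mark start',mark('w5',cam('wrist',d['p'],d['R'])))
E
```

```text
yaw -93.31 Mz [ 0.001 -0.011  0.057] j6 -0.0 F [-0.   0.2 -0.4] pos [ 30.88   0.94 139.94] q6 1.441 open 0.903 t 25.7
mark end (235, np.float64(139.12227923285926), array([-4.71802094, -1.2871599 ]))
mark start (69, np.float64(176.081801422324), array([-4.03691511,  0.59928043]))
```

```bash
python3 - <<'E'
from h import *
p,R,o=pose(); C=cam('wrist',p,R); im=cv2.imread('pics/w10.png'); g=cv2.cvtColor(im,cv2.COLOR_BGR2GRAY)
k=proj(C,cpos(.031,.0003,.079)); print(k); x,y=k.astype(int)
for r in range(y-34,y+35,3): print(' '.join('%3d'%v for v in g[r,x-36:x+37:3]))
E
```

```text
[280.49218217 233.23862642]
 34  30  31  36  31  28   7   7   9   9   5   9  10   8   7  13  11   6   7  33  33  34  36  36  39
 36  37  40  49  36  13   6  16  20   7  14  13  11  16   5   2  19  13  14  15  25  35  36  35  36
 56  64  66  61  11  14  12  12  23  35  30  29  29  30  27  22  12  15  16   8  12  38  37  39  37
 68  71  70  40  11  18  15  28  27  28  24  33  35  27  20  21  23  23  14  14  11  18  39  39  37
 70  67  62  18   8  28  26  29  48 170 187 185 183 182 186 151  34  25  22  13  17   9  34  35  36
 72  71  35  22  20  22  26 163 188 184 183 185 184 180 181 182 183 126  23  18   9  15  27  39  36
 76  72   8  17  27  25 181 185 184 184 183 179 182 181 183 184 184 185 149  22  21  15  14  35  44
 76  73  21  22  23 160 184 186 182 180 182 182 183 185 184 184 182 185 185 131  21  22  18  49  50
 93  57  17  25  56 184 183 181 181 181 185 184 183 182 182 184 185 186 180 180  26  24  11  44  50
101  46  17  21 147 181 180 181 186 185 183 183 183 184 186 186 161  20  23 102 116  21  17  36  49
 94  34  21  21 181 183 185 185 183 185 184 185 184 181  91  22  23  77 
[... 527 characters left out ...]

218 218  46  32   8  48  96  96  97  94  97  97  96  97  99  95  96  96  96  29  12  77 100  47  48
218 217  91  38  14  13  65  96  96  95  97  98  97  96  96  98  97  99  33   6  16  94 106  47  48
215 217 155  49  46  14  10  23  95  95  97  96  97  96 100  99  91  10  12  15 105 106 104  57  49
215 215 214  45  47  42  21  12  17  14  70  93  94  95  60  20  23  15  48  54 101 108 106  77  48
217 216 217  70  47  49  47  46  11   9   9  13  13  10  12  27  20 106 108  71  86 109 109  96  47
217 217 218 103  82  50  51  44  48  47  93  49 143  65  89 115 123 118 108  85  70 108 107 102  49
216 216 217 173  82  82  80  74  64  46  94 112 178 130  93 112 116 118 109  94  52 106 108 104  48
```

The mark on the knob now points to −71°, as expected for 246.6° of turning, so the grip didn't slip. Handing in.

```bash
python3 -c "
from bench import *
print(hand_in())"
```

```text
the job is handed in; nothing more can be done
None
```

I handed the job in with the longer post in the groove against the end stop and the clamp tightened about a quarter turn past touch (about 92°, put from wrist torque readings, since pad force couldn't be read directly); no result came back.

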